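# Slide the lid off the cutlery box and lay it across the drying stand

### The arm

A 6-joint arm with a two-finger parallel gripper is mounted at the origin on the work surface. World frame = base frame: x ahead of the robot, y to its left, z up, the work surface at z = 0. Lengths are in mm, angles in rad, forces in N, time in s.
With the tool pointing down it reaches from about 275 to 750 mm from the base axis. Payload 10.2 kg.
Tool frame: the origin (TCP) lies between the finger pads; the fingertips stand 17 mm ahead of it and the grasp point (between the pads) lies 2 mm behind it; z points along the fingers, y is the line along which they close (so a half turn about z gives the same grasp; the last joint's range is limited). The gripper opens to 85 mm and grips with 20 to 120 N. Pads are 22 mm wide; open, the fingers measure 114 mm over their backs; the gripper's body (76 mm by 85 mm) begins 54 mm behind the grasp point. The pads swing forward as they close: fully open they stand 13 mm farther back than shut.
Start: joints at [0.96, 0.313, 1.498, -0, 1.331, -0.223], TCP at [198.543, 486.016, 248.294] pointing down, gripper open.
Joint ranges: [-2.94, 2.94], [-0.97, 2.17], [0.19, 2.56], [-1.23, 4.37], [0.02, 3.11], [-2.88, 2.88]. Speed limits (rad/s): [2.39, 2.39, 3.01, 3.14, 3.14, 3.14].

### API

Orientations are given as a unit quaternion [w, x, y, z].
In Python, from rig import * gives the robot as it stands.
- The arm moves only by the tool step_arm, never from a script. Its argument "commands" is text: rows parted by semicolons, each of 7 numbers parted by spaces: the opening, from 0 (shut) to 1 (fully open), then the shift along the tool's x, y, z in cm, then the turn, a rotation vector about the tool's x, y, z in rad. In form: hand x y z rx ry rz; .... A call has 1 to 20 rows; each row is the pose to reach, as a shift and turn from the pose commanded when the call began, along the tool's axes at that moment; what a row does not reach only later rows make up. A row lasts 1/12 s, in which the tool goes at most 41.7 mm and 7.16 degrees, less where a joint would pass 70% of its speed; a pose out of reach is approached as far as the arm can. A call with a gripper value outside its range is refused whole. The fingers move at their own pace and stop on an object; "newtons" is the grip in N (left out, the last holds). Time passes only in rows, so rows that repeat a pose let the fingers close. It gives the time, the measured TCP pose, the force, the opening and the grip force at its end, in the units of the state.
- sense(): the state, without advancing time (a new reading comes with each control period).
- capture(name): name is "scene" or "top" or "wrist"; returns the picture (480x640x3 uint8, red, green, blue); there is no depth.
- camera_model(name): a dict with "mtx" (3x3 intrinsics, pixels), "eye" and "rotation" of the camera in the world. Camera axes: x right, y down, z forward; pixel columns grow to the right and rows downward; lengths in mm; the calibration is good to about 2 mm. A picture is of the moment at which its call begins: read the wrist's pose just before it. camera_model takes no time and is no camera call; for the wrist camera it gives the pose at the moment of the call.
- finish_job(): hands the job in; it is judged then, once.
Trained networks look in the newest picture that a camera, given by its name, has taken for a name from the list of things; names that differ only in an ending like _2 or _b are one class to them, and where a whole thing is asked for, a point or a joint stands for the part that bears it (a point fixed in the world has none). Each returns a list of dicts, best first, with "score" (0 to 1); they miss things now and then, are a little off and sometimes report something else, mostly with a low value. They report only what shows in the picture. A call takes as long as a camera call. They do not tell look-alikes from the thing itself.
- search_frame(camera, label): "rect" ([centre column, centre row, width, height] in pixels, round what is visible of it).
- trace(camera, label): "mask" (480x640 bool, what is visible of it) and "rect" ([centre column, centre row, width, height] in pixels, round what is visible of it).
- spot_point(camera, label): "xy" ([column, row] in pixels: a listed point, or the origin of a listed thing).
The state is a dict: "time_s": time; "joints": joint angles; "dq": joint speeds; "tau": joint torques, N m; "eef_pos": TCP position; "ee_rot": TCP orientation; "force": force on the tool from outside, world axes, zero at the start; "wrist_torque": the same for the moment, N m; "grip_width": opening from 0.0 (shut) to 1.0 (fully open); "grip_force": force on a finger pad.
Only numpy, scipy, OpenCV 4.12 (cv2) and the standard library are available. Lean on these libraries where they do the work, as an engineer would, in place of code of your own. Each camera call takes 0.05 s, during which the arm holds its last target. There are 200 camera calls.

### The job

The wooden cutlery box was shut while still damp: without forcing it, lift the grip end of its lid over the lip and slide the lid clear of the grooves, then lay it flat on the bare worktop and let go. Then take the lid again by its two long edges at the middle, and lay it, grip side up, square and centred across the two bars of the drying stand. Set it down gently, without dropping it or pressing hard on the bars, and leave the jar, mug and pepper mill where they are.

Things in the scene. Friction and masses are not known exactly. Their poses are not given: they have to be found in the camera images.
- box: Dark wooden cutlery box, fixed to the worktop: 196 long (its x, mouth at -x) x 74 wide (y); origin at the centre of its underside, z up. The shut lid lies on two ledges, tops 40 mm above the worktop, between side walls 61 mm apart and as high as the lip. The rear wall (inner face x = 92) is 61 mm high.
- box_lip (a point): Middle of the top edge of the box's lip at the mouth end (x = -95, 46 mm above the worktop), axes as the box. The lip is 6 mm thick, inner face at x = -92, and stands 6 mm above the ledges: the lid cannot slide out past it until its mouth end is tilted up about its rear end, by 0.035 to 0.058 rad.
- box_rails (a point): Middle between the front ends of the two rails (x = 17, 54.5 mm above the worktop: the rails' underside), axes as the box. From here to x = 92 the rails, 6.5 mm thick, reach 7.5 mm in over the lid and hold it down with 4.5 mm of play: raised level it meets them before it clears the lip. Drawn out 75 mm to -x it is clear of them.
- lid_center (a point): Centre (half-way up) of the lid's board: plain wood, 180 long (its x) x 58 wide (its y) x 10 mm thick, its z up; loose, about 0.13 kg. At the start it lies shut in the box, its axes along the box's, with 2 mm play at either end and 1.5 mm at either side.
- lid_grip (a point): Centre of the lid's grip: a wooden ridge on top of the lid near its mouth end, 30 long (lid's x) x 14 wide (lid's y) x 18 mm high, 68 mm from the lid's centre towards -x of the lid, this point 9 mm above the lid's upper face; same axes as the lid.
- stand: Steel drying stand, fixed, origin centred under its base plate (150 (x) x 110 (y) x 8 mm), z up. Two 10 mm bars along its y, 100 mm long, at x = -55 and +55, on posts at y = -45 and +45. Both bars are set to one height, stiffly held: tops 60 to 100 mm above the worktop, different each time and not reported, so feel for them. The lid's long side goes along the stand's x, either way round.
- jar: Bystander: glass jar with steel cap, 72 mm diameter, 120 mm high, origin at the centre of its underside.
- mug: Bystander: white mug, 80 mm diameter, 90 mm high, handle at its +y, origin at the centre of its underside.
- mill: Bystander: dark wooden pepper mill, 54 mm diameter, 157 mm high, origin at the centre of its underside.
Mind the look-alikes: they are no part of the job. What is shaped like the part that bears lid_center but black or purple is not meant. Leave any orange look-alike of the stand alone.

How it is judged (in metres and radians):
On the way, in this order (a step that is already met when the one before it is completed fails the run):
1. the lid is out of the grooves, its centre at least 100 mm from the box's centre (horizontal distance between lid_center and box above 0.1 m), for 0.05 s.
2. the lid lies flat on the worktop, let go (height (world z) of lid_center below 0.01 m and angle between lid_center's own z axis and vertical below 0.06 rad and linear speed of lid below 0.02 m/s and contact force between lid and the arm below 0.1 N and contact force between lid and the fingers below 0.1 N), for 0.2 s.
3. the lid is taken by its long edges at the middle (within 40 mm of its centre) and lifted (height (world z) of lid_center above 0.03 m and distance between the grasp point and lid_center below 0.04 m and contact force between lid and the fingers above 1 N), for 0.1 s.
At the end, for the whole second after the job is handed in: The lid rests level and at rest, grip side up, on both bars of the stand (its centre over 58 mm above the worktop, tilt under 0.06 rad), its long side across the bars within 15 degrees and its centre within 25 mm of the stand's centre both ways (height (world z) of lid_center above 0.058 m and angle between lid_center's own z axis and vertical below 0.06 rad and angle between the x axis of lid_center and the x axis of stand, either way round below 0.26 rad and x of lid_center in the frame of stand between -0.025 and 0.025 m and y of lid_center in the frame of stand between -0.025 and 0.025 m and contact force between lid and stand above 0.2 N and linear speed of lid below 0.01 m/s and angular speed of lid below 0.05 rad/s); the robot touches nothing.
It fails at once if a bystander is moved by more than 25 mm or tipped (distance of any of jar, mug, mill from where it was at the start of the episode above 0.025 m or angle between any of jar, mug, mill's own z axis and vertical above 0.35 rad).
It fails at once if the lid is forced: pressed against the box with more than 40 N (contact force between lid and box above 40 N).
It fails at once if the lid is pressed on the stand with more than 30 N (contact force between lid and stand above 30 N).
It fails at once if the lid is dropped (falls free faster than 0.33 m/s) (linear speed of lid above 0.33 m/s and contact force between lid and the fingers below 0.05 N).
It also fails if it takes over 67 s, if anything falls off the work surface, if the arm or the gripper's body presses on something with over 40 N, if the wrist force passes 120 N, or if a joint passes its speed limit or range.

## Working session

There is one attempt and no reset: what is moved stays moved. The work goes in short steps, Python scripts to look and compute and a tool call to move; the robot and the scene stay as the last step left them, time stands still between calls to the robot, and variables do not carry over. Pictures are saved under pics/ and viewed, at most 10 in all, crops included, and the job is handed in when it is done.

Besides the shell and the picture viewer there is one more tool, called after "Call:" as name(argument=value, ...) on one line, values as JSON. step_arm: Moves the arm, as the interface text tells. Its arguments: {"type":"object","properties":{"commands":{"type":"string"},"newtons":{"type":"number"}},"required":["commands"]}

```bash
ls; mkdir -p pics
cat > h.py <<'E'
from rig import *
import numpy as np, cv2
def save(n,f,crop=None,scale=1):
    im=capture(n)[:,:,::-1]
    if crop: im=im[crop[1]:crop[3],crop[0]:crop[2]]
    im=cv2.resize(im,None,fx=scale,fy=scale,interpolation=cv2.INTER_CUBIC) if scale!=1 else im
    cv2.imwrite('pics/'+f,im)
def ray(n,xy,z,m=None):
    m=m or camera_model(n); R=np.array(m['rotation']);e=np.array(m['eye'])
    d=R@np.linalg.inv(m['mtx'])@np.array([xy[0],xy[1],1.]); return e+d*(z-e[2])/d[2]
def proj(n,p,m=None):
    m=m or camera_model(n); c=np.array(m['rotation']).T@(np.array(p,float)-m['eye']); q=np.array(m['mtx'])@c; return q[:2]/q[2]
E
python3 - <<'E'
from h import *
save('top','top1.png'); save('scene','sc1.png')
print({k:np.round(v,3).tolist() for k,v in camera_model('top').items()})
Z=dict(box=0,box_lip=46,box_rails=54.5,lid_center=45,lid_grip=59,stand=0,jar=0,mug=0,mill=0)
for l in Z:
  for n in ['top','scene']:
    for r in spot_point(n,l)[:3]: print(l,n,np.round(r['xy'],1),round(r['score'],2),ray(n,r['xy'],Z[l]).round(1))
E
```

```text
pics
{'mtx': [[535.12, 0.0, 314.794], [0.0, 535.12, 242.575], [0.0, 0.0, 1.0]], 'eye': [305.122, -12.766, 1187.047], 'rotation': [-0.082, 0.731, -0.673, 0.072]}Traceback (most recent call last):
  File "<stdin>", line 7, in <module>
  File "h.py", line 10, in ray
    d=R@np.linalg.inv(m['mtx'])@np.array([xy[0],xy[1],1.]); return e+d*(z-e[2])/d[2]
      ~^~~~~~~~~~~~~~~~~~~~~~~~
ValueError: matmul: Input operand 1 has a mismatch in its core dimension 0, with gufunc signature (n?,k),(k,m?)->(n?,m?) (size 3 is different from 4)
```

```bash
python3 - <<'E'
s=open('h.py').read()
s=s.replace("np.array(m['rotation'])","rot(m['rotation'])").replace("def save","from scipy.spatial.transform import Rotation as Ro\ndef rot(q): return Ro.from_quat(np.r_[q[1:],q[0]]).as_matrix()\ndef save",1)
open('h.py','w').write(s)
E
python3 - <<'E'
from h import *
Z=dict(box=0,box_lip=46,box_rails=54.5,lid_center=45,lid_grip=59,stand=0,jar=0,mug=0,mill=0)
save('top','top1.png'); save('scene','sc1.png')
for l in Z:
  for n in ['top','scene']:
    for r in spot_point(n,l)[:3]: print(l,n,np.round(r['xy'],1),round(r['score'],2),ray(n,r['xy'],Z[l]).round(1))
E
```

```text
box top [201.2 253.3] 0.88 [521.7 268.6   0. ]
box scene [421.1 303.5] 0.93 [516.4 267.2   0. ]
box_lip top [244.5 248.1] 0.58 [532.6 165.   46. ]
box_lip scene [392.7 275.3] 0.61 [526.6 196.1  46. ]
box_rails top [191.5 248. ] 0.85 [521.7 278.2  54.5]
box_rails scene [427.7 289.4] 0.95 [522.1 277.6  54.5]
box_rails scene [306.8 333.6] 0.67 [767.7 165.6  54.5]
lid_center top [179.6 164.1] 0.82 [713.9 333.3  45. ]
lid_center top [199.6 247.7] 0.69 [525.6 263.1  45. ]
lid_center top [216.8 332.7] 0.69 [346.7 203.1  45. ]
lid_center scene [421.4 292.1] 0.91 [528.3 268.   45. ]
lid_center scene [434.6 246.5] 0.67 [386.2 215.6  45. ]
lid_grip top [229.4 245.5] 0.82 [533.  196.1  59. ]
lid_grip top [251.6 326.3] 0.78 [365.3 129.6  59. ]
lid_grip top [189.2 190. ] 0.66 [650.4 299.5  59. ]
lid_grip scene [408.9 234. ] 0.83 [401.9 155.1  59. ]
lid_grip scene [391.  272.5] 0.69 [533.8 195.1  59. ]
lid_grip scene [404.1 351. ] 0.65 [686.6 326.8  59. ]
stand top [457.4 286. ] 0.84 [ 494.9 -310.8    0. ]
stand top [471.4 208.2] 0.67 [ 678.  -338.3    0. ]
stand scene [179.4 223. ] 0.96 [ 678.7 -342.4    0. ]
stand scene [240.8 195.6] 0.64 [ 496.1 -312.5    0. ]
jar top [326.7 174.4] 0.98 [7.327e+02 1.000e-01 0.000e+00]
jar top [265.6 166.6] 0.29 [740.2 144.6   0. ]
jar scene [256.  297.1] 0.57 [731.4 -12.4   0. ]
mug top [378.7 176. ] 0.63 [ 738.6 -121.2    0. ]
mug scene [222.1 277.4] 0.88 [ 738.7 -113.     0. ]
mill top [271.6 165.9] 0.76 [743.1 130.7   0. ]
mill scene [307.8 337.2] 0.96 [740.5 143.5  -0. ]
```

View pics/top1.png

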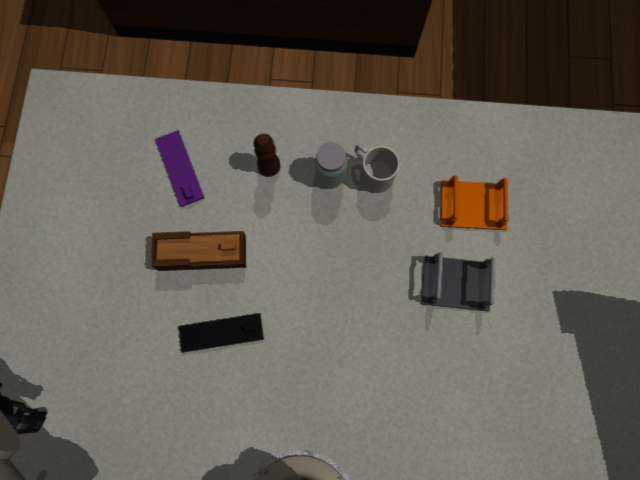

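View pics/sc1.png

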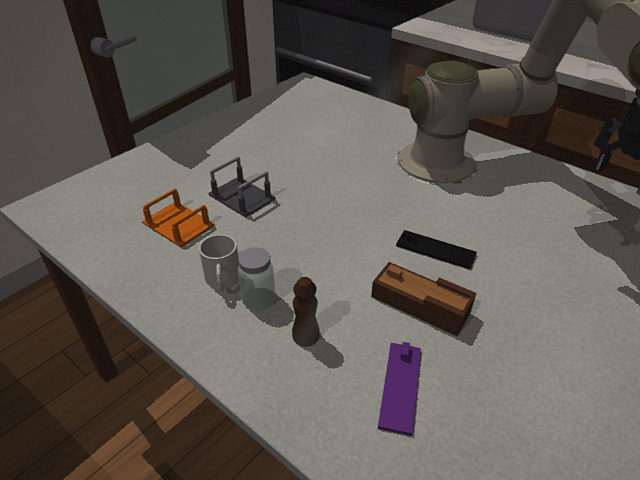

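Lid candidates in the top view are purple at (180,168), black at (221,332), and plain wood in the box at (199,248), which I choose. Stand candidates are orange at (474,205) and grey steel at (457,284), which I choose.

Run:
```python
from h import *
s=sense(); print({k:np.round(v,3).tolist() for k,v in s.items()}); print(rot(s['ee_rot']).round(3))
m=camera_model('wrist'); print(m, rot(m['rotation']).round(3))
save('top','box1.png',(130,210,270,290),5)
for l,z in [('box',46),('lid_center',50),('stand',4)]:
  for r in trace('top',l)[:3]:
    c,_=cv2.findContours(r['mask'].astype(np.uint8),0,1); c=max(c,key=cv2.contourArea)[:,0]
    P=np.array([ray('top',p,z)[:2] for p in c],np.float32)
    q=cv2.minAreaRect(P); b=cv2.boxPoints(q); e=b[1]-b[0]; f=b[2]-b[1]
    if np.linalg.norm(f)>np.linalg.norm(e): e=f
    print(l,r['score'],q,np.degrees(np.arctan2(e[1],e[0])))
```

```text
{'time_s': 1.15, 'joints': [0.96, 0.313, 1.498, -0.0, 1.331, -0.223], 'dq': [-0.0, -0.002, -0.001, -0.0, -0.001, -0.001], 'tau': [-0.0, -41.217, -25.989, -0.0, 0.001, -0.0], 'eef_pos': [198.53, 486.009, 248.281], 'ee_rot': [0.0, 0.193, 0.981, -0.0], 'force': [-0.648, -0.244, 0.225], 'wrist_torque': [0.034, -0.023, 0.01], 'grip_force': 0.0, 'grip_width': 1.0}
[[-0.926  0.378  0.   ]
 [ 0.378  0.926 -0.   ]
 [-0.    -0.    -1.   ]]
{'mtx': array([[411.91298124,   0.        , 321.45159481],
       [  0.        , 411.91298124, 234.11293925],
       [  0.        ,   0.        ,   1.        ]]), 'eye': array([134.26964352, 511.99533642, 374.52103919]), 'rotation': array([0.11306081, 0.82245829, 0.55227336, 0.07598521])} [[ 0.378  0.891  0.25 ]
 [ 0.926 -0.364 -0.102]
 [ 0.     0.27  -0.963]]
box 0.84 ((517.943359375, 265.67877197265625), (87.16521453857422, 205.87681579589844), 5.445131301879883) -84.55488
lid_center 0.98 ((703.9420166015625, 331.7597961425781), (176.94119262695312, 57.36426544189453), 27.21745491027832) 27.21745
lid_center 0.87 ((522.2239379882812, 265.322998046875), (57.43733596801758, 178.91587829589844), 6.292119026184082) -83.70787
lid_center 0.76 ((347.96478271484375, 195.52952575683594), (56.96006393432617, 176.12290954589844), 13.699066162109375) -76.30093
stand 0.83 ((506.74444580078125, -310.619140625), (159.10000610351562, 122.39984893798828), 88.74678039550781) 88.74678
stand 0.62 ((692.1394653320312, -343.442626953125), (126.33834075927734, 153.05259704589844), 1.5785506963729858) -88.421455
```

View pics/box1.png

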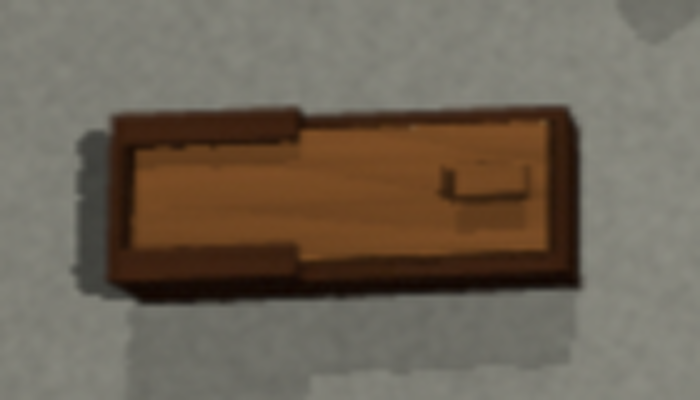

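Call:
step_arm(commands="1 -41.9 -14.2 5 0 0 1.08;1 -41.9 -14.2 5 0 0 1.08;1 -41.9 -14.2 5 0 0 1.08;1 -41.9 -14.2 5 0 0 1.08;1 -41.9 -14.2 5 0 0 1.08;1 -41.9 -14.2 5 0 0 1.08;1 -41.9 -14.2 5 0 0 1.08;1 -41.9 -14.2 5 0 0 1.08;1 -41.9 -14.2 5 0 0 1.08;1 -41.9 -14.2 5 0 0 1.08;0.5 -41.9 -14.2 5 0 0 1.08;0.5 -41.9 -14.2 5 0 0 1.08;0.5 -41.9 -14.2 5 0 0 1.08;0.5 -41.9 -14.2 5 0 0 1.08")

```text
time_s: 2.52
eef_pos: [532.3, 196.5, 198.3]
ee_rot: [-0.0, 0.67, 0.743, -0.0]
force: [-0.3, -0.1, -0.8]
grip_width: 0.503
grip_force: 0.0
```

```bash
cat > look.py <<'E'
from h import *
import sys
s=sense(); R=rot(s['ee_rot']); m=camera_model('wrist'); 
im=capture('wrist')
cv2.imwrite('pics/w1.png',im[:,:,::-1])
print(s['time_s'],np.round(s['eef_pos'],1),R.round(3).tolist())
for l,z in [('lid_grip',59),('lid_center',45),('box_lip',46),('box_rails',54.5),('box',0)]:
    for r in spot_point('wrist',l)[:2]: print(l,np.round(r['xy'],1),round(r['score'],2),ray('wrist',r['xy'],z,m).round(1))
for l,z in [('box',46),('lid_center',50)]:
  for r in trace('wrist',l)[:1]:
    c,_=cv2.findContours(r['mask'].astype(np.uint8),0,1); c=max(c,key=cv2.contourArea)[:,0]
    P=np.array([ray('wrist',p,z,m)[:2] for p in c],np.float32); q=cv2.minAreaRect(P); print(l,q)
E
python3 look.py
```

```text
2.5167 [532.3 196.5 198.3] [[-0.103, 0.995, -0.0], [0.995, 0.103, 0.0], [0.0, -0.0, -1.0]]
lid_grip [321.3 220.3] 0.9 [530.8 200.1  59. ]
lid_grip [520.3  65.8] 0.83 [639.9 307.3  59. ]
lid_center [322.2 113.3] 0.82 [524.4 268.1  45. ]
lid_center [ 88.5 177.5] 0.69 [370.9 210.2  45. ]
box_lip [324.  253.7] 0.95 [535.5 172.8  46. ]
box ((523.3069458007812, 251.4792938232422), (78.43970489501953, 165.62014770507812), 6.708214282989502)
lid_center ((523.6690063476562, 255.15631103515625), (58.02515411376953, 155.9954833984375), 6.743876934051514)
```

View pics/w1.png

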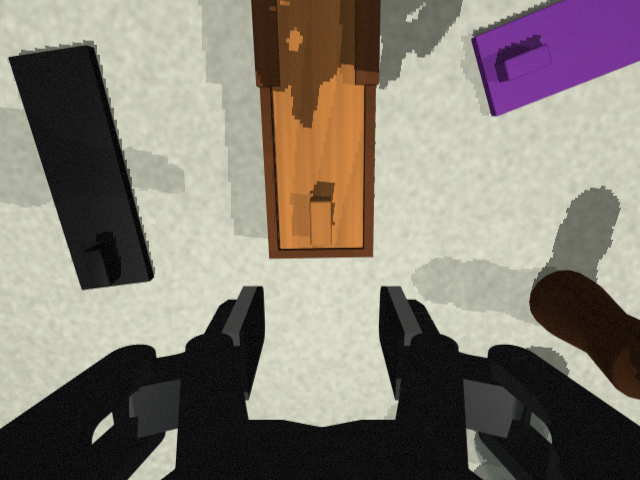

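The wrist view shows the wooden lid in the box with its ridge at about (321,220). The lid edges run (272,86)-(279,249) on the left and (364,86)-(363,249) on the right, and the lip is at row 253. I'll fit the edges for yaw and lateral position.

Run:
```python
from h import *
m=camera_model('wrist'); im=cv2.imread('pics/w1.png').astype(float); 
def edge(cols,rows,z,sgn,ch=2):
    P=[]
    for r in rows:
        g=np.diff(im[r,cols[0]:cols[1],ch])*sgn; i=int(g.argmax())
        if g[i]<15: continue
        P.append(ray('wrist',(cols[0]+i+0.5,r),z,m)[:2])
    P=np.array(P); c=np.median(P,0)
    for _ in range(3):
        u=np.linalg.svd(P-P.mean(0))[2][0]; n=np.array([-u[1],u[0]]); d=(P-P.mean(0))@n; P=P[abs(d)<max(0.4,1.5*d.std())]
    if u[1]<0:u=-u
    return P.mean(0),np.degrees(np.arctan2(u[1],u[0])),len(P)
for n,a in dict(lidL=((266,290),range(130,240),50,1),lidR=((352,370),range(100,240),50,-1),boxL=((252,276),range(100,250),46,-1),boxR=((366,384),range(100,250),46,1),ridL=((304,316),range(202,240),68,1),ridR=((325,337),range(202,240),68,-1)).items():
    p,ang,k=edge(*a); 
    u=np.array([np.cos(np.radians(96)),np.sin(np.radians(96))]); q=p+u*(200-p[1])/u[1]
    print(n,p.round(1),round(ang,2),k,'x at y=200:',q.round(2))
for p in [(311,197),(331,197),(311,246),(331,246)]: print(ray('wrist',p,68,m).round(1), 'z60',ray('wrist',p,60,m).round(1))
print(ray('wrist',(324,247),50,m),ray('wrist',(324,257),46,m))
```

```text
lidL [499.2 218.8] 97.0 110 x at y=200: [501.14 200.  ]
lidR [555.4 234.5] 96.86 140 x at y=200: [558.99 200.  ]
boxL [489.9 222.9] 96.91 126 x at y=200: [492.32 200.  ]
boxR [564.  229.2] 96.79 136 x at y=200: [567.05 200.  ]
ridL [524.1 201.3] 97.49 38 x at y=200: [524.2 200. ]
ridR [536.7 203.4] 96.26 35 x at y=200: [537.04 200.  ]
[522.9 216.6  68. ] z60 [522.8 215.1  60. ]
[535.4 217.9  68. ] z60 [535.7 216.4  60. ]
[526.  184.3  68. ] z60 [526.  181.8  60. ]
[539.  185.7  68. ] z60 [539.4 183.2  60. ]
[535.17933332 178.92448092  50.        ] [536.11830433 170.23834947  46.        ]
```

Call:
step_arm(commands="0.5 0.45 -0.18 4 0 0 -0.017;0.5 0.45 -0.18 8 0 0 -0.017;0.5 0.45 -0.18 11 0 0 -0.017;0.5 0.45 -0.18 12.7 0 0 -0.017;0.5 0.45 -0.18 12.7 0 0 -0.017;0.3 0.45 -0.18 12.7 0 0 -0.017;0.3 0.45 -0.18 12.7 0 0 -0.017", newtons=20)

```text
time_s: 3.5
eef_pos: [531.3, 200.6, 72.9]
ee_rot: [0.001, 0.663, 0.748, 0.001]
force: [0.7, 0.4, 0.6]
grip_width: 0.295
grip_force: 0.0
```

```bash
python3 -c "
from h import *
save('wrist','w2.png',(200,120,440,300),3)"
```

```text
(no output)
```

View pics/w2.png

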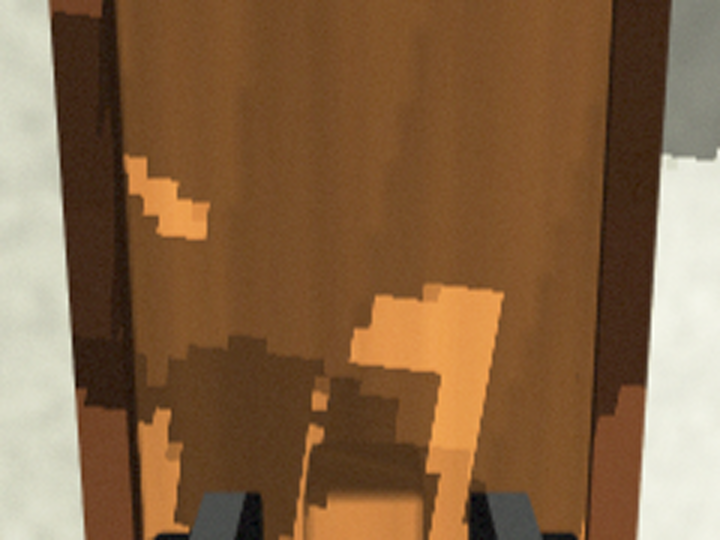

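The close crop shows the ridge (crop column 362) centred between the fingers (365). I'll lower a little and close.

Call:
step_arm(commands="0.3 0 0 0.15 0 0 0;0.2 0 0 0.15 0 0 0;0.1 0 0 0.15 0 0 0;0.05 0 0 0.15 0 0 0;0.05 0 0 0.15 0 0 0;0.05 0 0 0.15 0 0 0", newtons=20)

```text
time_s: 4.05
eef_pos: [530.8, 200.5, 70.6]
ee_rot: [0.0, 0.663, 0.748, 0.0]
force: [-1.4, 0.5, 6.1]
grip_width: 0.164
grip_force: 21.6
```

```bash
python3 -c "
from h import *
s=sense(); print({k:np.round(v,3).tolist() for k,v in s.items()})"
```

```text
{'time_s': 4.05, 'joints': [0.155, 0.599, 1.566, 0.0, 0.975, 0.035], 'dq': [0.001, 0.002, -0.001, 0.001, -0.0, 0.0], 'tau': [-0.073, -45.909, -20.014, -0.014, -0.343, -0.046], 'eef_pos': [530.841, 200.463, 70.624], 'ee_rot': [0.0, 0.663, 0.748, 0.0], 'force': [-1.426, 0.52, 6.134], 'wrist_torque': [-0.029, 0.213, -0.066], 'grip_force': 21.603, 'grip_width': 0.164}
```

Call:
step_arm(commands="0.05 0 0 0 0 0 0;0.05 0 0 0 0 0 0;0.05 0.04 0 -0.2 0 -0.008 0;0.05 0.08 0 -0.36 0 -0.018 0;0.05 0.12 0 -0.52 0 -0.030 0;0.05 0.16 0 -0.70 0 -0.040 0;0.05 0.16 0 -0.78 0 -0.046 0;0.05 0.16 0 -0.78 0 -0.046 0;0.05 0.16 0 -0.78 0 -0.046 0", newtons=60)

```text
time_s: 4.8
eef_pos: [530.2, 202.2, 77.5]
ee_rot: [0.017, 0.663, 0.748, -0.015]
force: [-0.4, 0.9, -0.6]
grip_width: 0.143
grip_force: 59.6
```

```bash
python3 -c "
from h import *
s=sense(); print({k:np.round(s[k],3).tolist() for k in ['force','wrist_torque','eef_pos']});print(rot(s['ee_rot']).round(4))
save('scene','s2.png',(350,220,500,350),5)"
```

```text
{'force': [-0.434, 0.885, -0.636], 'wrist_torque': [0.21, -0.008, -0.076], 'eef_pos': [530.214, 202.174, 77.536]}
[[-1.197e-01  9.928e-01  5.400e-03]
 [ 9.917e-01  1.199e-01 -4.550e-02]
 [-4.580e-02 -1.000e-04 -9.989e-01]]
```

View pics/s2.png

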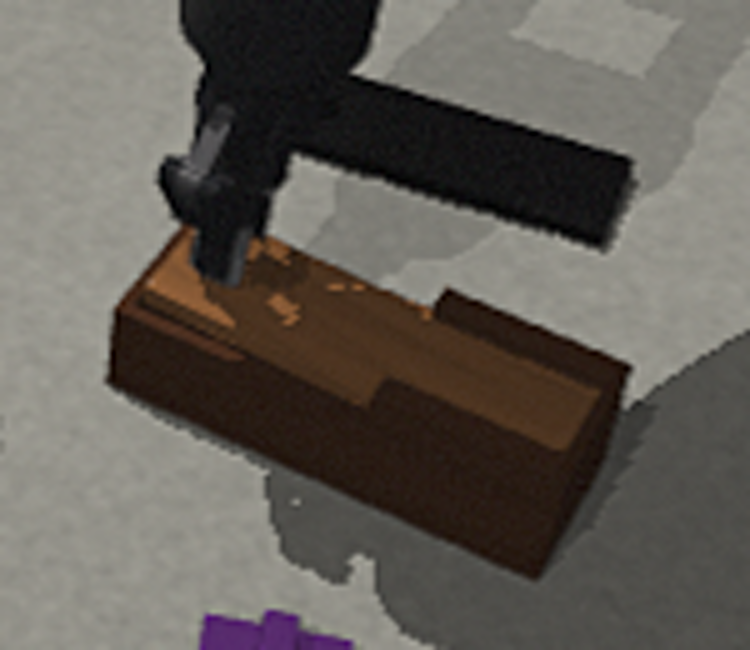

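The lid's mouth end is raised above the lip and the forces are small, so I'll slide it along its own plane.

Call:
step_arm(commands="0.05 -0.3 0 -0.03 0 0 0;0.05 -0.6 0 -0.03 0 0 0;0.05 -1 0 -0.03 0 0 0;0.05 -1.5 0 -0.03 0 0 0;0.05 -2 0 -0.03 0 0 0;0.05 -2 0 -0.03 0 0 0")

```text
time_s: 5.35
eef_pos: [532.8, 181.0, 78.8]
ee_rot: [0.017, 0.664, 0.748, -0.015]
force: [0.1, -0.0, -1.4]
grip_width: 0.146
grip_force: 59.5
```

Call:
step_arm(commands="0.05 -1 0 0 0 0 0;0.05 -2.2 0 0 0 0 0;0.05 -3.4 0 0 0 0 0;0.05 -4.6 0 0 0 0 0;0.05 -5.8 0 0 0 0 0;0.05 -7 0 0 0 0 0;0.05 -9 0 -0.1 0 0 0;0.05 -11 0 -0.2 0 0 0;0.05 -13.5 0 -0.4 0 0 0;0.05 -16 0 -0.4 0 0 0;0.05 -18.5 0 -0.4 0 0 0;0.05 -21 0 -0.4 0 0 0;0.05 -23.5 0 -0.4 0 0 0;0.05 -26 0 -0.4 0 0 0;0.05 -28.5 0 -0.4 0 0 0;0.05 -30 0 -0.4 0 0 0;0.05 -30 0 -0.4 0 0 0;0.05 -30 0 -0.4 0 0 0")

```text
time_s: 6.85
eef_pos: [568.3, -115.7, 96.5]
ee_rot: [0.017, 0.664, 0.748, -0.015]
force: [-0.1, 1.2, -1.5]
grip_width: 0.144
grip_force: 59.5
```

```bash
python3 -c "
from h import *
s=sense(); print({k:np.round(s[k],3).tolist() for k in ['force','wrist_torque','eef_pos']});print(rot(s['ee_rot']).round(4))
save('scene','s3.png',(150,150,500,350),2)"
```

```text
{'force': [-0.064, 1.224, -1.545], 'wrist_torque': [-0.071, -0.047, -0.035], 'eef_pos': [568.311, -115.68, 96.484]}
[[-1.182e-01  9.930e-01  5.200e-03]
 [ 9.919e-01  1.183e-01 -4.530e-02]
 [-4.560e-02 -2.000e-04 -9.990e-01]]
```

View pics/s3.png

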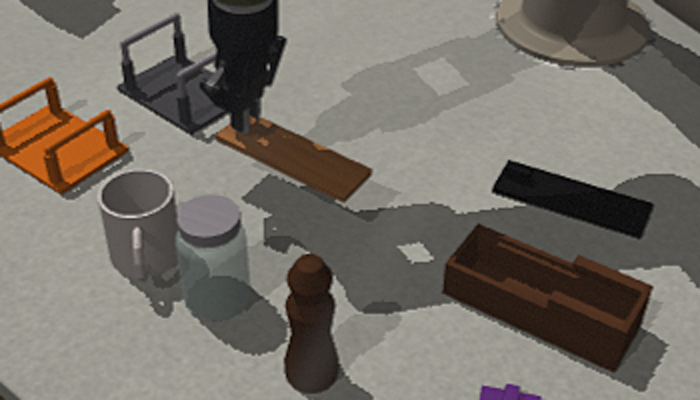

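Call:
step_arm(commands="0.05 0.1 0 1.5 0 0.015 0;0.05 0.15 0 3 0 0.03 0;0.05 0.2 0 4.2 0 0.046 0;0.05 0.25 0 5.2 0 0.046 0;0.05 0.27 0 5.7 0 0.046 0;0.05 0.28 0 6.0 0 0.046 0;0.05 0.28 0 6.2 0 0.046 0;0.05 0.28 0 6.2 0 0.046 0;0.05 0.28 0 6.2 0 0.046 0")

```text
time_s: 7.65
eef_pos: [568.8, -115.2, 34.9]
ee_rot: [0.0, 0.663, 0.748, 0.0]
force: [0.2, -0.2, -2.2]
grip_width: 0.146
grip_force: 59.4
```

Call:
step_arm(commands="0.05 0 0 0.1 0 0 0;0.05 0 0 0.2 0 0 0;0.05 0 0 0.3 0 0 0;0.05 0 0 0.4 0 0 0;0.05 0 0 0.45 0 0 0;0.05 0 0 0.45 0 0 0")

```text
time_s: 8.15
eef_pos: [568.6, -115.3, 30.8]
ee_rot: [0.0, 0.663, 0.748, 0.0]
force: [-3.2, 0.0, 5.4]
grip_width: 0.148
grip_force: 60.5
```

Call:
step_arm(commands="0.25 0 0 0 0 0 0;0.35 0 0 0 0 0 0;0.45 0 0 0 0 0 0;0.45 0 0 0 0 0 0;0.45 0 0 -1 0 0 0;0.45 0 0 -3 0 0 0;0.5 0 0 -6 0 0 0;0.6 0 0 -10 0 0 0;0.8 1 0 -14 0 0 0;1 3 0 -18 0 0 0;1 3 0 -18 0 0 0;1 3 0 -18 0 0 0;1 3 0 -18 0 0 0", newtons=30)

```text
time_s: 9.23
eef_pos: [564.6, -85.4, 209.8]
ee_rot: [-0.0, 0.663, 0.748, -0.0]
force: [-0.0, -0.8, -1.0]
grip_width: 1.0
grip_force: 0.0
```

```bash
cat > look2.py <<'E'
from h import *
s=sense(); R=rot(s['ee_rot']); m=camera_model('wrist'); im=capture('wrist'); cv2.imwrite('pics/w3.png',im[:,:,::-1])
print(s['time_s'],np.round(s['eef_pos'],1),R.round(4).tolist())
for l,z in [('lid_grip',19),('lid_center',5)]:
    for r in spot_point('wrist',l)[:2]: print(l,np.round(r['xy'],1),round(r['score'],2),ray('wrist',r['xy'],z,m).round(1))
for l,z in [('lid_center',10)]:
  for r in trace('wrist',l)[:2]:
    c,_=cv2.findContours(r['mask'].astype(np.uint8),0,1); c=max(c,key=cv2.contourArea)[:,0]
    P=np.array([ray('wrist',p,z,m)[:2] for p in c],np.float32); q=cv2.minAreaRect(P); print(l,r['rect'],q)
m=camera_model('top')
capture('top')
for l in ['stand']:
    for r in spot_point('top',l)[:2]: print(l,ray('top',r['xy'],0,m).round(1))
E
python3 look2.py
```

```text
9.2333 [564.6 -85.4 209.8] [[-0.12, 0.9928, -0.0005], [0.9928, 0.12, 0.0], [0.0001, -0.0005, -1.0]]
lid_grip [320.3 244.8] 0.97 [ 566.2 -114.6   19. ]
lid_center [324. 162.] 0.84 [561.4 -50.1   5. ]
lid_center [321.2, 152.6, 81.3, 233.5] ((559.3768920898438, -48.55934143066406), (59.30173110961914, 181.0796661376953), 6.474333763122559)
stand [ 682.9 -342.6    0. ]
stand [ 493.6 -312.2    0. ]
```

View pics/w3.png

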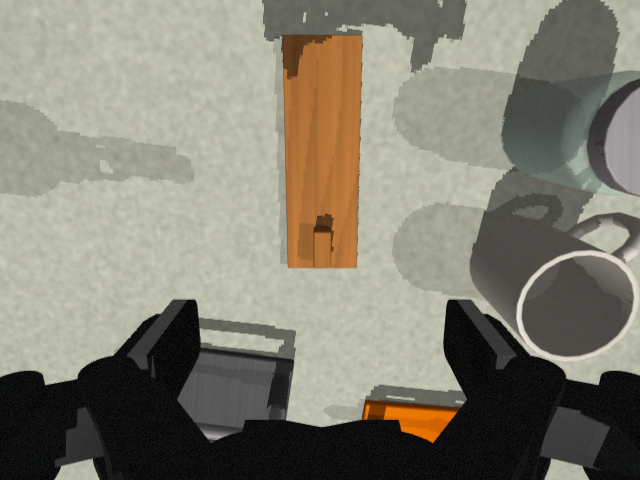

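Lid lies flat and released, centred at about (321,150) in the wrist view, with the ridge toward the stand. Next I descend over its middle.

Call:
step_arm(commands="0.85 2 0.02 4 0 0 0;0.8 3.76 0.02 8 0 0 0;0.78 3.76 0.02 12 0 0 0;0.78 3.76 0.02 15.5 0 0 0;0.78 3.76 0.02 17.5 0 0 0;0.78 3.76 0.02 18.5 0 0 0;0.78 3.76 0.02 19 0 0 0;0.78 3.76 0.02 19 0 0 0;0.78 3.76 0.02 19 0 0 0", newtons=40)

```text
time_s: 10.28
eef_pos: [561.4, -48.4, 21.3]
ee_rot: [0.001, 0.663, 0.748, 0.0]
force: [0.6, -0.7, 1.3]
grip_width: 0.778
grip_force: 0.0
```

Call:
step_arm(commands="0.78 0 0 0.2 0 0 0;0.78 0 0 0.4 0 0 0;0.78 0 0 0.5 0 0 0;0.78 0 0 0.5 0 0 0;0.78 0 0 0.5 0 0 0")

```text
time_s: 10.7
eef_pos: [560.7, -48.1, 15.2]
ee_rot: [0.0, 0.663, 0.748, 0.0]
force: [0.2, 0.2, 0.6]
grip_width: 0.775
grip_force: 0.0
```

Call:
step_arm(commands="0.78 0 0 0.1 0 0 0;0.78 0 0 0.2 0 0 0;0.78 0 0 0.2 0 0 0;0.7 0 0 0.2 0 0 0;0.6 0 0 0.2 0 0 0;0.5 0 0 0.2 0 0 0;0.5 0 0 0.2 0 0 0")

```text
time_s: 11.28
eef_pos: [560.8, -48.1, 13.3]
ee_rot: [0.0, 0.663, 0.748, 0.0]
force: [-0.4, 0.6, 4.6]
grip_width: 0.668
grip_force: 43.5
```

Call:
step_arm(commands="0.5 0 0 0 0 0 0;0.5 0 0 -1 0 0 0;0.5 0 0 -2.5 0 0 0;0.5 0 0 -5 0 0 0;0.5 0 0 -8 0 0 0;0.5 0 0 -12 0 0 0;0.5 0 0 -16 0 0 0;0.5 0 0 -16 0 0 0;0.5 0 0 -16 0 0 0", newtons=50)

```text
time_s: 12.03
eef_pos: [561.3, -48.2, 175.2]
ee_rot: [0.002, 0.663, 0.748, 0.001]
force: [-0.7, 0.2, -2.6]
grip_width: 0.657
grip_force: 54.6
```

```bash
python3 -c "
from h import *
im=cv2.imread('pics/top1.png')[240:330,405:515]; cv2.imwrite('pics/st.png',cv2.resize(im,None,fx=6,fy=6,interpolation=cv2.INTER_CUBIC))"
```

```text
(no output)
```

View pics/st.png

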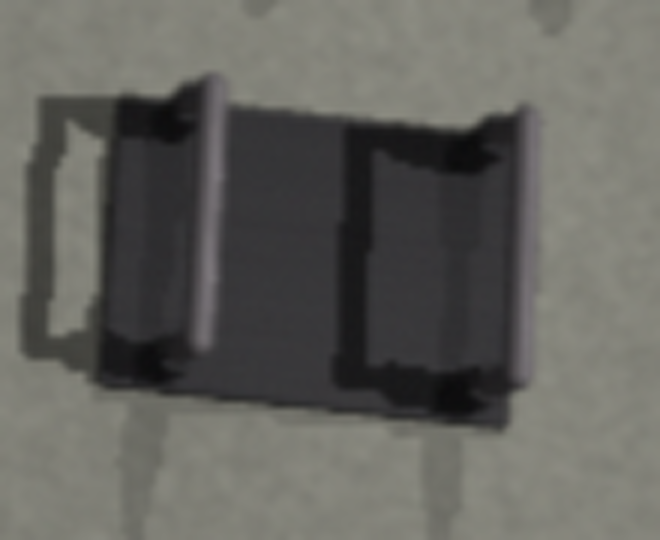

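The steel stand's base corners in the crop are about (118,96), (100,385) and (508,428). The bars run (215,78)-(203,348) and (530,108)-(520,382).

Run:
```python
from h import *
from scipy.optimize import least_squares
m=camera_model('top')
px=np.array([(118,96),(100,385),(508,428),(215,76),(203,349),(530,104),(520,384)])/6+[405,240]-0.4
A=np.array([(-75,55,8),(-75,-55,8),(75,-55,8),(-55,50,0),(-55,-50,0),(55,50,0),(55,-50,0)],float)
def f(v):
    x,y,t,h=v; B=A.copy(); B[3:,2]=h-5
    W=np.c_[x+B[:,0]*np.cos(t)-B[:,1]*np.sin(t), y+B[:,0]*np.sin(t)+B[:,1]*np.cos(t), B[:,2]]
    return np.concatenate([proj('top',w,m)-p for w,p in zip(W,px)])
s=least_squares(f,[495,-312,np.radians(-93),80]); print(s.x,np.degrees(s.x[2]),s.fun.round(1))
q=sense(); R=rot(q['ee_rot']); t=s.x[2]
d=R.T@(np.r_[s.x[:2],0]-np.r_[q['eef_pos'][:2],0]); print('shift tool',d.round(1),R.round(4).tolist())
```

```text
[ 500.91951289 -306.71984919   -1.59020522   87.6251882 ] -91.11204738489039 [-0.1 -0.5 -0.   0.1  0.4 -0.1  0.  -0.8 -0.5  0.9 -0.  -0.3  0.2  0.5]
shift tool [-2.494e+02 -9.090e+01  1.000e-01] [[-0.1198, 0.9928, 0.0042], [0.9928, 0.1198, -0.0013], [-0.0018, 0.004, -1.0]]
```

Call:
step_arm(commands="0.5 -2 -0.7 0 0 0 0.03;0.5 -4.5 -1.6 0 0 0 0.06;0.5 -7.5 -2.7 0 0 0 0.09;0.5 -10.5 -3.8 0 0 0 0.12;0.5 -13.5 -4.9 0 0 0 0.139;0.5 -16.5 -6 0 0 0 0.139;0.5 -19.5 -7 0 0 0 0.139;0.5 -22 -8 0 0 0 0.139;0.5 -24 -8.7 0 0 0 0.139;0.5 -25 -9.1 0 0 0 0.139;0.5 -25 -9.1 1.5 0 0 0.139;0.5 -25 -9.1 3 0 0 0.139;0.5 -25 -9.1 4.2 0 0 0.139;0.5 -25 -9.1 4.8 0 0 0.139;0.5 -25 -9.1 4.8 0 0 0.139;0.5 -25 -9.1 4.8 0 0 0.139")

```text
time_s: 13.37
eef_pos: [500.3, -306.8, 124.9]
ee_rot: [-0.0, 0.714, 0.7, 0.0]
force: [-0.8, 0.0, -2.1]
grip_width: 0.663
grip_force: 54.5
```

Run:
```python
from h import *
m=camera_model('wrist'); capture('wrist');capture('scene'); s=sense()
print(s['force'],s['wrist_torque'])
for n in ['wrist','scene']:
  for l,z in [('stand',0),('lid_center',s['eef_pos'][2]-8)]:
    for r in spot_point(n,l)[:3]: print(n,l,r['score'],np.round(r['xy']),ray(n,r['xy'],z,m if n=='wrist' else None).round(1))
save('wrist','w4.png')
```

```text
[ 0.87731094 -0.60221988 -1.86531876] [-0.009993    0.03396707 -0.00075153]
wrist stand 0.7 [607. 276.] [ 684.7 -340.3   -0. ]
wrist lid_center 0.82 [320. 318.] [ 498.9 -306.9  117.7]
scene stand 0.75 [240. 193.] [ 491.  -323.1    0. ]
scene stand 0.75 [179. 226.] [ 688.6 -332.4    0. ]
scene stand 0.23 [225. 276.] [ 731.3 -111.3    0. ]
scene lid_center 0.93 [234. 156.] [ 491.9 -324.4  117.7]
scene lid_center 0.78 [398. 387.] [791.4 376.5 117.7]
scene lid_center 0.75 [435. 247.] [465.9 251.1 117.7]
```

View pics/w4.png

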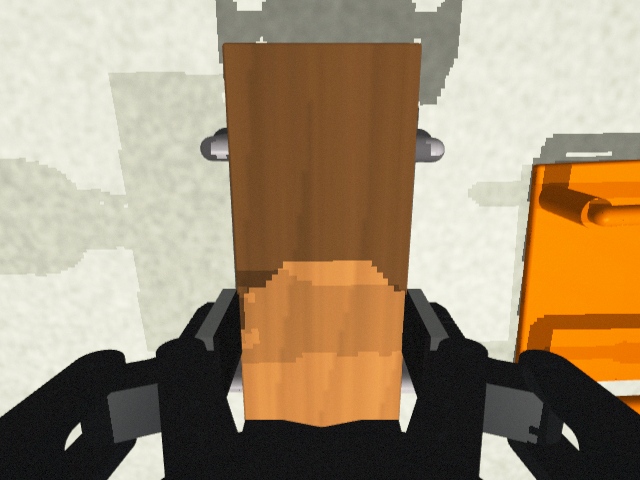

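Bar ends at columns 201 and 444 (mid 322) match the lid's mid column of 321, so it's centred laterally. I'll check lengthwise while descending.

Run:
```python
from h import *
m=camera_model('wrist')
for h in (75,83,95): print(h,ray('wrist',(322,148),h,m).round(1), ray('wrist',(201,148),h,m).round(1), ray('wrist',(444,148),h,m).round(1))
```

```text
75 [ 500.7 -250.6   75. ] [ 449.8 -249.6   75. ] [ 552.  -251.6   75. ]
83 [ 500.7 -250.1   83. ] [ 452.1 -249.1   83. ] [ 549.7 -251.    83. ]
95 [ 500.7 -249.3   95. ] [ 455.6 -248.4   95. ] [ 546.2 -250.1   95. ]
```

Call:
step_arm(commands="0.5 0 0 0.4 0 0 0;0.5 0 0 0.8 0 0 0;0.5 0 0 1.2 0 0 0;0.5 0 0 1.4 0 0 0;0.5 0 0 1.4 0 0 0;0.5 0 0 1.4 0 0 0")

```text
time_s: 14.22
eef_pos: [500.2, -307.2, 110.9]
ee_rot: [-0.0, 0.714, 0.7, -0.0]
force: [-0.5, -0.4, -2.0]
grip_width: 0.66
grip_force: 54.5
```

Call:
step_arm(commands="0.5 0 0 0.2 0 0 0;0.5 0 0 0.4 0 0 0;0.5 0 0 0.6 0 0 0;0.5 0 0 0.8 0 0 0;0.5 0 0 0.8 0 0 0")

```text
time_s: 14.63
eef_pos: [500.1, -307.0, 102.5]
ee_rot: [-0.0, 0.714, 0.7, -0.0]
force: [-0.1, -0.4, -2.1]
grip_width: 0.663
grip_force: 54.5
```

Call:
step_arm(commands="0.5 0 0 0.1 0 0 0;0.5 0 0 0.2 0 0 0;0.5 0 0 0.2 0 0 0;0.5 0 0 0.2 0 0 0")

```text
time_s: 14.97
eef_pos: [500.2, -307.2, 101.0]
ee_rot: [-0.0, 0.714, 0.7, -0.0]
force: [0.5, 0.3, -0.7]
grip_width: 0.662
grip_force: 54.5
```

Call:
step_arm(commands="0.5 0 0 0.1 0 0 0;0.5 0 0 0.2 0 0 0;0.5 0 0 0.2 0 0 0;0.5 0 0 0.2 0 0 0")

```text
time_s: 15.3
eef_pos: [500.2, -307.2, 99.0]
ee_rot: [-0.0, 0.714, 0.7, -0.0]
force: [0.1, 0.4, -1.9]
grip_width: 0.664
grip_force: 54.5
```

Call:
step_arm(commands="0.5 0 0 0.1 0 0 0;0.5 0 0 0.15 0 0 0;0.5 0 0 0.15 0 0 0;0.5 0 0 0.15 0 0 0")

```text
time_s: 15.63
eef_pos: [500.2, -307.1, 97.5]
ee_rot: [-0.0, 0.714, 0.7, -0.0]
force: [0.1, -0.0, -1.4]
grip_width: 0.661
grip_force: 54.5
```

Call:
step_arm(commands="0.5 0 0 0.1 0 0 0;0.5 0 0 0.15 0 0 0;0.5 0 0 0.15 0 0 0;0.5 0 0 0.15 0 0 0")

```text
time_s: 15.97
eef_pos: [500.3, -307.2, 97.2]
ee_rot: [0.0, 0.714, 0.7, -0.0]
force: [-3.6, 3.2, 8.3]
grip_width: 0.66
grip_force: 55.6
```

Call:
step_arm(commands="0.5 0 0 -0.06 0 0 0;0.5 0 0 -0.06 0 0 0;0.63 0 0 -0.06 0 0 0;0.68 0 0 -0.06 0 0 0;0.72 0 0 -0.06 0 0 0;0.78 0 0 -0.06 0 0 0;0.82 0 0 -0.06 0 0 0;0.82 0 0 -0.06 0 0 0", newtons=20)

```text
time_s: 16.63
eef_pos: [500.2, -307.2, 96.5]
ee_rot: [-0.0, 0.714, 0.7, -0.0]
force: [-0.1, -0.1, -1.0]
grip_width: 0.818
grip_force: 0.0
```

Run:
```python
from h import *
s=sense(); print(s['force'],s['grip_width'],s['grip_force'],s['wrist_torque'])
```

```text
[-0.13348735 -0.09827882 -1.02368015] 0.8184681459559978 0.0 [ 0.00599937 -0.01081632 -0.00606246]
```

Call:
step_arm(commands="0.82 0 0 -0.5 0 0 0;0.82 0 0 -1.5 0 0 0;0.82 0 0 -3.5 0 0 0;0.82 0 0 -7 0 0 0;0.82 0 0 -11 0 0 0;0.82 0 0 -15 0 0 0;0.82 0 0 -15 0 0 0;0.82 0 0 -15 0 0 0;0.82 0 0 -15 0 0 0")

```text
time_s: 17.38
eef_pos: [500.0, -307.0, 246.6]
ee_rot: [-0.0, 0.714, 0.7, -0.0]
force: [-0.0, 0.1, -0.1]
grip_width: 0.818
grip_force: 0.0
```

Run:
```python
from h import *
m=camera_model('wrist'); capture('wrist')
for l,z in [('lid_center',89),('lid_grip',103)]:
    for r in spot_point('wrist',l)[:2]: print(l,round(r['score'],2),np.round(r['xy']),ray('wrist',r['xy'],z,m).round(1))
for r in trace('wrist','lid_center')[:1]:
    c,_=cv2.findContours(r['mask'].astype(np.uint8),0,1); c=max(c,key=cv2.contourArea)[:,0]
    print(cv2.minAreaRect(np.array([ray('wrist',p,94,m)[:2] for p in c],np.float32)))
```

```text
lid_center 0.7 [321. 220.] [ 498.7 -307.4   89. ]
((499.2210388183594, -309.0150146484375), (183.55606079101562, 58.428504943847656), 88.64154052734375)
```

The lid lies on the bars at (499,-308) with yaw 88.6°. The size I measured matches a level lid at that height. Handing in.

```bash
python3 -c "
from rig import *
print(finish_job())"
```

```text
the job is handed in; nothing more can be done
None
```

I slid the lid out of the box, laid it on the worktop and let go. I then regrasped it by its long edges and set it on the steel stand, about 2 mm off centre and within half a degree of square. I handed the job in at about 17.5 s; no verdict was returned.

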